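# Charge-contact test of an earbud case

## Task

On the repair bench, set the white earbud charging case down in the green-floored nest of the charge tester, flat and with its gold contact strip towards the sprung brass plunger of the blue arm, and let go of it. Then swing the blue arm by its orange handle, against its return spring, all the way to its stop so that the plunger presses on the case, and finish while still holding the arm there: if let go, it springs back. Leave the black case, the screwdriver and the orange bottle where they are.

Things in the scene. Friction and masses are not known exactly. Their poses are not given: they have to be found in the camera images.
- tester: Charge tester, fixed: a bare metal plate 235 x 255 mm and 8 mm thick. Origin on the table under the centre of the nest; axes as described for nest. The plate spans x -90 to +145 mm and y -202 to +52 mm. Besides the nest and the arm it carries a round red stop post at (-40, -39) mm, up to 32 mm high, and a small black electronics box at (115, 25) mm, 28 mm high.
- nest (a point): Centre of the green nest floor, 10 mm above the table. z up; the nest is 67 mm long along its x and 51 mm wide along its y, marked by four black L-shaped corner lips 11 mm high and 4 mm thick, which reach 12 mm inwards along each end of the long sides, so that the middle 43 mm of both long sides (the +y and -y sides) is open for the fingers. The arm swings in from the -y side; the lips on the +y side are the stop for the case.
- white_case_mid (a point): Centre of the loose white earbud charging case, 62 (its x) x 46 (its y) x 26 mm (z), rounded edges, about 55 g, lying flat. Its gold contact strip is on its -y long side and also shows as a gold line on the top along that edge. Seated in the nest its x, y point as the nest's x, y (it then sits with 2.5 mm of play all round).
- contacts (a point): Middle of the gold contact strip, on the -y long face of the white case, half-way up (13 mm above its underside).
- black_case_mid (a point): Centre of a black case of the same size and shape; not to be moved.
- pivot (a point): Pivot of the blue arm, at (110, -52, 23) mm in the tester's frame; the arm turns about the vertical through it. The pivot pin reaches up to 50 mm above the table.
- handle (a point): Point at mid-height (70 mm above the table) on the axis of the upright round orange handle post at the end of the blue arm: 16 mm diameter, standing free from 30 to 90 mm above the table, 170 mm from the pivot. With the arm at its stop it is at (-60, -52) mm in the tester's frame, at rest at (-8, -174) mm. The point turns with the arm: its x axis points along the arm to the pivot, y to the side the plunger faces.
- contact_arm (a joint): Angle of the blue sprung arm, rad: 0 at rest (swung away from the nest, to the tester's -y side), 0.80 at its stop; it grows clockwise seen from above. A spring always pulls it back to 0: about 2 N at the handle at rest, 5 N at the stop, 1 N more when the plunger presses the case.
- plunger (a joint): How far the sprung brass plunger (8 mm thick rod on the arm, 110 mm from the pivot, 20 mm above the table) is pushed in, m: 0 free, 0.008 fully in. About 4 mm when the arm is at its stop and the case is seated; lightly preloaded spring of 300 N/m, about 1.7 N then.
- driver: Screwdriver lying on the bench, 160 mm long; not to be moved.
- cleaner: Orange bottle with white cap, 60 mm diameter, 160 mm tall, origin at the centre of its underside; not to be moved.
Not all that is in view belongs to the job. What is meant by the part that bears white_case_mid is not pink, purple or red, and is the smaller of those in its own colour.

How it is judged:
By the outcome, as a careful person would: the job done as asked, in the order asked, and still so for the second after the job is handed in, while the arm keeps its last pose, push and grip.
It also fails if it takes over 58 s, if anything falls off the work surface, if the arm or the gripper's body presses on something with over 40 N, if the wrist force passes 120 N, or if a joint passes its speed limit or range.

## Robot

A 6-joint arm with a two-finger parallel gripper is mounted at the origin on the work surface. World frame = base frame: x ahead of the robot, y to its left, z up, the work surface at z = 0. Lengths are in m, angles in rad, forces in N, time in s.
With the tool pointing down it reaches from about 0.35 to 0.85 m from the base axis. Payload 8.1 kg.
Tool frame: the origin (TCP) lies at the very end of the fingers, on their centre line; the grasp point (between the pads) lies 19 mm behind it (ctrl.tcp_to_grasp is the distance from the TCP to the grasp point, in m); z points along the fingers, y is the line along which they close (so a half turn about z gives the same grasp; the last joint's range is limited). The gripper opens to 85 mm and grips with 20 to 120 N. Pads are 22 mm wide; open, the fingers measure 114 mm over their backs; the gripper's body (76 mm by 85 mm) begins 54 mm behind the grasp point. The pads swing forward as they close: fully open they stand 13 mm farther back than shut.
Start: joints at [1.034, 0.13, 1.488, -0, 1.523, -0.085], TCP at [0.262, 0.54, 0.231] pointing down, gripper open.
Joint ranges: [-2.96, 2.96], [-0.89, 2.26], [0.02, 2.5], [-1.34, 4.48], [0, 2.73], [-2.66, 2.66]. Speed limits (rad/s): [2.39, 2.39, 2.79, 3.14, 3.14, 3.14].

## Interface

Orientations are given as a unit quaternion [x, y, z, w].
In Python, from plant import sensors, viewer, job_done, ctrl gives the robot as it stands.
- The arm moves only by the tool step_arm, never from a script. Its argument "increments" is a list of rows, each a list of 6 numbers: the shift along the tool's x, y, z in m, then the turn, a rotation vector about the tool's x, y, z in degrees. In form: [[tx, ty, tz, wx, wy, wz], ...]. A call has 1 to 10 rows; each row is the pose to reach, as a shift and turn from the pose commanded when the call began, along the tool's axes at that moment; what a row does not reach only later rows make up. A row lasts 1/8 s, in which the tool goes at most 62.5 mm and 10.7 degrees, less where a joint would pass 70% of its speed; a pose out of reach is approached as far as the arm can. A call with a gripper value outside its range is refused whole. "claw" is the closure, from -1 (fully open) to 1 (shut), set as the call begins (left out, the last holds). The fingers move at their own pace and stop on an object; "squeeze" is the grip in N (left out, the last holds). Time passes only in rows, so rows that repeat a pose let the fingers close. It gives the time, the measured TCP pose, the force, the opening and the grip force at its end, in the units of the state.
- sensors.sense(): the state, without advancing time (a new reading comes with each control period).
- viewer.read_camera(name): name is "side" or "top" or "wrist"; returns a dict with "color" (480x640x3 uint8, red, green, blue), "z_map" (480x640 float32, m along the optical axis (not along the pixel's ray), 0 where there is no reading), "K" (3x3 intrinsics, pixels), "xyz" and "rotation" of the camera in the world. Camera axes: x right, y up, looking along -z (the intrinsics and any distortion apply to the point x, -y, -z); pixel columns grow to the right and rows downward; lengths in m; the calibration is good to about 2 mm. A picture is of the moment at which its call begins.
- job_done(): hands the job in; it is judged then, once.
The state is a dict: "t": time; "joint_pos": joint angles; "qd": joint speeds; "joint_efforts": joint torques, N m; "ee_pos": TCP position; "eef_rot": TCP orientation; "force": force on the tool from outside, world axes, zero at the start; "torque": the same for the moment, N m; "grip_width": finger opening in m; "grasp_force": force on a finger pad.
Only numpy, scipy, OpenCV 4.12 (cv2) and the standard library are available. Lean on these libraries where they do the work, as an engineer would, in place of code of your own. Each camera call takes 0.05 s, during which the arm holds its last target. There are 200 camera calls.

## Working session

There is one attempt and no reset: what is moved stays moved. The work goes in short steps, Python scripts to look and compute and a tool call to move; the robot and the scene stay as the last step left them, time stands still between calls to the robot, and variables do not carry over. Pictures are saved under pics/ and viewed, at most 10 in all, crops included, and the job is handed in when it is done.

Besides the shell and the picture viewer there is one more tool, called after "Request:" as name([rows], argument=value, ...), one row to a line, values as JSON. step_arm: Moves the arm, as the interface text tells. Its arguments: {"type":"object","properties":{"increments":{"type":"array","items":{"type":"array","items":{"type":"number"}}},"claw":{"type":"number"},"squeeze":{"type":"number"}},"required":["increments"]}

```bash
mkdir -p pics; ls; cat > h.py <<'E'
import numpy as np, cv2
from scipy.spatial.transform import Rotation as R
from plant import sensors, viewer, ctrl
def rot(c):
    r=np.array(c['rotation'],float)
    return r if r.shape==(3,3) else R.from_quat(r.ravel()).as_matrix()
def cloud(c):
    K=np.array(c['K']);z=c['z_map'];v,u=np.mgrid[0:480,0:640]
    p=np.stack([(u-K[0,2])/K[0,0]*z,-(v-K[1,2])/K[1,1]*z,-z],-1)
    return p@rot(c).T+np.array(c['xyz'])
def proj(c,P):
    K=np.array(c['K']);q=(np.atleast_2d(P)-np.array(c['xyz']))@rot(c)
    return np.stack([K[0,2]+K[0,0]*q[:,0]/-q[:,2],K[1,2]-K[1,1]*q[:,1]/-q[:,2]],-1)
E
python3 - <<'E'
from h import *
import pickle
for n in ['top','side']:
    c=viewer.read_camera(n);pickle.dump(c,open(n+'.pkl','wb'))
    cv2.imwrite(f'pics/{n}0.png',c['color'][:,:,::-1]);print(n,c['xyz'],c['K'],np.shape(c['rotation']),{k for k in c})
print(sensors.sense())
E
```

```text
pics
top [0.29197945 0.07402093 1.13713354] [[470.27742286   0.         317.84899158]
 [  0.         470.27742286 245.72067071]
 [  0.           0.           1.        ]] (4,) {'rotation', 'z_map', 'color', 'xyz', 'K'}
side [-0.21430335 -0.68286714  0.81011408] [[555.83719579   0.         314.89375234]
 [  0.         555.83719579 244.57595713]
 [  0.           0.           1.        ]] (4,) {'rotation', 'z_map', 'color', 'xyz', 'K'}
{'t': 0.1, 'joint_pos': array([ 1.03361666e+00,  1.31083648e-01,  1.48914764e+00, -1.89435234e-05,
        1.52300000e+00, -8.53848936e-02]), 'qd': array([-3.61324167e-03, -1.35992176e-04, -2.24119939e-03, -7.93477371e-05,
       -4.71263123e-05,  4.29610613e-04]), 'joint_efforts': array([ 9.59599565e-04, -5.70951498e+01, -5.01941693e+01, -1.57047152e-04,
        8.27105774e-03, -5.18877187e-05]), 'ee_pos': array([0.26167819, 0.53939271, 0.23036301]), 'eef_rot': array([ 2.23980518e-01,  9.74593277e-01, -7.82838692e-04, -2.41933859e-04]), 'force': array([0.42232558, 0.0183602 , 1.13743662]), 'torque': array([ 0.01046718, -0.02643695, -0.00254354]), 'grasp_force': 0.0, 'grip_width': 0.08543587538656687}
```

View pics/top0.png

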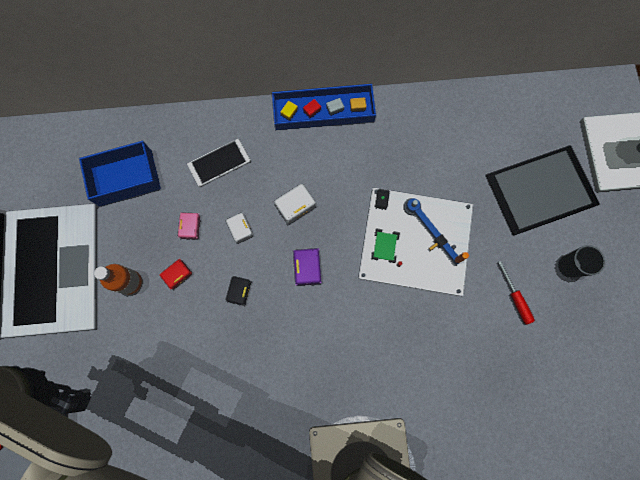

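View pics/side0.png

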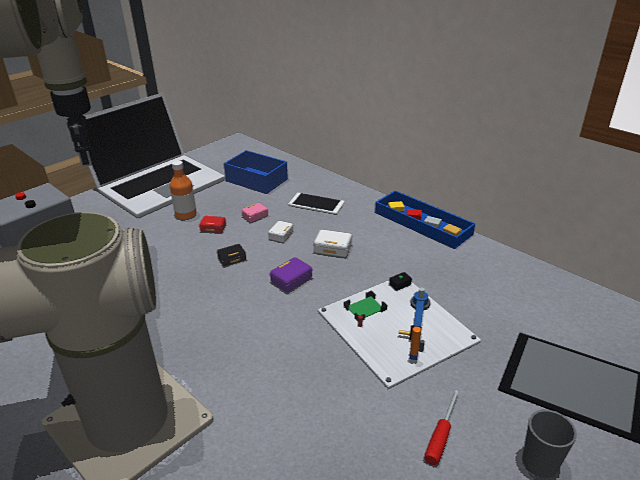

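```bash
python3 - <<'E'
from h import *
import pickle
c=pickle.load(open('top.pkl','rb'));im=c['color'][:,:,::-1]
a=cv2.resize(im[170:310,350:490],None,fx=4,fy=4,interpolation=cv2.INTER_CUBIC)
b=cv2.resize(im[170:310,210:345],(240,249),interpolation=cv2.INTER_CUBIC)
b=cv2.resize(im[205:252,217:261],(240,256),interpolation=cv2.INTER_CUBIC)
o=np.zeros((560,800,3),np.uint8);o[:,:560]=a;o[:256,560:]=b
cv2.imwrite('pics/crop.png',o)
P=cloud(c)
# white case
hsv=cv2.cvtColor(c['color'],cv2.COLOR_RGB2HSV)
for n,(x0,x1,y0,y1) in dict(small=(220,258,208,248),big=(268,322,178,228)).items():
    m=np.zeros((480,640),bool);m[y0:y1,x0:x1]=1
    m&=(P[...,2]>.012)
    p=P[m];top=p[p[:,2]>np.percentile(p[:,2],50)-.004]
    print(n,m.sum(),np.percentile(p[:,2],[10,50,90]),cv2.minAreaRect((top[:,:2]*1000).astype(np.float32)),top.mean(0))
# green floor
m=(hsv[...,0]>45)&(hsv[...,0]<80)&(hsv[...,1]>120)&(hsv[...,2]>60);m[:, :360]=0;m[:225]=0;m[:,410:]=0
p=P[m];print('green',m.sum(),p.mean(0),cv2.minAreaRect((p[:,:2]*1000).astype(np.float32)))
for n,(u,v) in dict(piv=(412,204),han=(464,256)).items(): print(n,P[v-2:v+3,u-2:u+3].reshape(-1,3).round(3)[::6])
# plate
m=(abs(P[...,2]-.008)<.003)&(hsv[...,1]<40)&(hsv[...,2]>130);m[:, :350]=0;m[:,480:]=0;m[:180]=0;m[300:]=0
m=cv2.morphologyEx(m.astype(np.uint8),cv2.MORPH_OPEN,np.ones((3,3)))>0
p=P[m];print('plate',cv2.minAreaRect((p[:,:2]*1000).astype(np.float32)),cv2.boxPoints(cv2.minAreaRect((p[:,:2]*1000).astype(np.float32))))
E
```

```text
small 489 [0.02096552 0.02476648 0.02755332] ((449.00494384765625, 173.5699005126953), (368.63739013671875, 48.728599548339844), 24.843320846557617) [0.58246908 0.23559935 0.04265648]
big 954 [0.02882565 0.03467519 0.03777024] ((487.48675537109375, 66.81898498535156), (379.6404113769531, 94.7260513305664), 11.900434494018555) [0.62901883 0.0969468  0.05122648]
green 515 [ 0.50918032 -0.11442776  0.00928101] ((509.61669921875, -114.494384765625), (49.0308952331543, 66.61839294433594), 74.2655258178711)
piv [[ 0.609 -0.186  0.028]
 [ 0.605 -0.187  0.032]
 [ 0.599 -0.187  0.043]
 [ 0.597 -0.19   0.039]
 [ 0.598 -0.195  0.027]]
han [[ 0.458 -0.273  0.088]
 [ 0.456 -0.275  0.087]
 [ 0.453 -0.276  0.09 ]
 [ 0.451 -0.279  0.087]
 [ 0.449 -0.282  0.084]]
plate ((516.498046875, -192.97406005859375), (253.9396209716797, 233.0742950439453), 74.84495544433594) [[ 370.81985  -285.06158 ]
 [ 595.78827  -345.99463 ]
 [ 662.1763   -100.886536]
 [ 437.20782   -39.95349 ]]
```

View pics/crop.png

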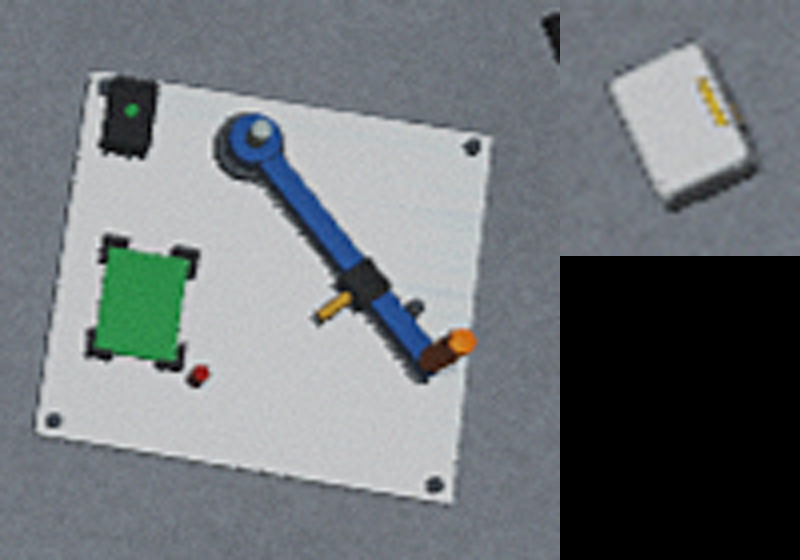

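```bash
cat >> h.py <<'E'
def caserect(c,x0,x1,y0,y1,zlo=.019,zhi=.032):
    P=cloud(c);z=cv2.medianBlur(P[...,2].astype(np.float32),3)
    m=np.zeros((480,640),bool);m[y0:y1,x0:x1]=1
    m&=(z>zlo)&(z<zhi)
    n,l,s,_=cv2.connectedComponentsWithStats(m.astype(np.uint8));k=1+s[1:,4].argmax();m=l==k
    m=cv2.morphologyEx(m.astype(np.uint8),cv2.MORPH_OPEN,np.ones((3,3)))>0
    p=P[m];return m.sum(),np.median(p[:,2]),cv2.minAreaRect((p[:,:2]*1000).astype(np.float32)),p[:,:2].mean(0)
E
python3 - <<'E'
from h import *
import pickle
c=pickle.load(open('top.pkl','rb'))
print(caserect(c,220,258,208,248))
print(caserect(c,268,322,178,228,.025,.045))
print(ctrl.tcp_to_grasp, [x for x in dir(ctrl) if x[0]!='_'])
print(R.from_quat(sensors.sense()['eef_rot']).as_matrix().round(3))
w=viewer.read_camera('wrist');s=sensors.sense();T=R.from_quat(s['eef_rot']).as_matrix()
print('wrist cam in tool', T.T@(np.array(w['xyz'])-s['ee_pos']), (T.T@rot(w)).round(3),w['K'][0,0])
E
```

```text
(np.int64(458), np.float64(0.02489984184894778), ((449.4773254394531, 173.78860473632812), (369.6784973144531, 48.728599548339844), 24.843320846557617), array([0.58635699, 0.23773607]))
(np.int64(879), np.float64(0.034916623876128705), ((487.48675537109375, 66.81898498535156), (379.6404113769531, 94.7260513305664), 11.900434494018555), array([0.62993506, 0.09697773]))
0.0187 ['IKError', 'tcp_to_grasp']
[[-0.9    0.437 -0.001]
 [ 0.437  0.9   -0.001]
 [ 0.    -0.002 -1.   ]]
wrist cam in tool [ 0.07961998  0.00064029 -0.143264  ] [[ 0.001  0.951  0.31 ]
 [ 1.    -0.001 -0.   ]
 [ 0.     0.31  -0.951]] 365.3730234462216
```

```bash
sed -i 's/m&=(z>zlo)&(z<zhi)/m\&=(z>zlo)\&(z<zhi)\&(c["z_map"]>0)\&(abs(P[...,2]-z)<.01)/' h.py
cat >> h.py <<'E'
def plan(xyz,yaw):
    "shift, turn (deg) from present pose to TCP xyz, pointing down, tool y at world angle yaw deg"
    s=sensors.sense();T=R.from_quat(s['eef_rot']);y=np.array([np.cos(np.radians(yaw)),np.sin(np.radians(yaw)),0]);z=np.array([0,0,-1.])
    G=R.from_matrix(np.stack([np.cross(y,z),y,z],1))
    return (T.inv().apply(np.array(xyz)-s['ee_pos'])*1000).round(1),np.degrees((T.inv()*G).as_rotvec()).round(2)
E
python3 - <<'E'
from h import *
import pickle
c=pickle.load(open('top.pkl','rb'))
print(caserect(c,220,258,208,248))
print(caserect(c,268,322,178,228,.025,.045))
E
```

```text
(np.int64(457), np.float64(0.024898864672838528), ((587.7847290039062, 238.5159912109375), (62.897010803222656, 45.86211395263672), 19.70688247680664), array([0.58700114, 0.23809431]))
(np.int64(865), np.float64(0.034866608092568585), ((635.1505737304688, 97.56419372558594), (64.5928955078125, 86.20486450195312), 28.694061279296875), array([0.63302319, 0.09729701]))
```

```bash
python3 -c "
from h import *
print(plan([.5875,.2383,.15],109.7))"
```

```text
(array([-424.6, -128.6,   80.6]), array([-8.000e-02, -4.000e-02, -4.559e+01]))
```

Request:
step_arm([
  [-0.055,-0.016,0,0,0,-6],
  [-0.11,-0.032,0,0,0,-12],
  [-0.165,-0.048,0,0,0,-18],
  [-0.22,-0.064,0,0,0,-24],
  [-0.275,-0.08,0,0,0,-30],
  [-0.33,-0.097,0.01,0,0,-36],
  [-0.38,-0.114,0.035,0,0,-42],
  [-0.4246,-0.1286,0.08,0,0,-45.6],
  [-0.4246,-0.1286,0.08,0,0,-45.6],
  [-0.4246,-0.1286,0.08,0,0,-45.6],
])

```text
t: 1.4
ee_pos: [0.5875, 0.2388, 0.1511]
eef_rot: [-0.171, 0.985, 0.0, -0.001]
force: [0.5, 0.1, 0.5]
grip_width: 0.0851
grasp_force: 0.0
```

```bash
python3 - <<'E'
from h import *
import pickle
c=viewer.read_camera('wrist');pickle.dump(c,open('w1.pkl','wb'))
cv2.imwrite('pics/w1.png',c['color'][:,:,::-1])
print(proj(c,[.5875,.2383,.026]))
P=cloud(c);u,v=proj(c,[.5875,.2383,.026])[0].astype(int)
print(caserect(c,max(0,u-130),u+130,max(0,v-130),v+130,.019,.034),P[v,u])
print(plan([.5875,.2383,.15],109.7),sensors.sense()['ee_pos'])
E
```

```text
[[316.65966505 235.56355862]]
(np.int64(4555), np.float64(0.02643206341431642), ((588.424072265625, 237.71412658691406), (62.089317321777344, 46.1110725402832), 20.241361618041992), array([0.58622605, 0.2369363 ])) [0.58698614 0.23758616 0.02694299]
(array([ 0.7, -1.1,  2.3]), array([0.02, 0.06, 0.01])) [0.58779458 0.23960779 0.1523042 ]
```

View pics/w1.png

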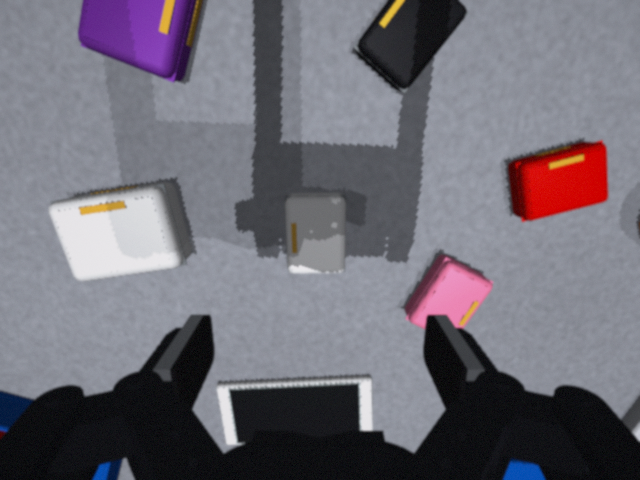

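Request:
step_arm([
  [0,-0.0007,0.05,0,0,0],
  [0,-0.0007,0.1,0,0,0],
  [0,-0.0007,0.13,0,0,0],
  [0,-0.0007,0.15,0,0,0],
  [0,-0.0007,0.15,0,0,0],
], claw=-0.6)

```text
t: 2.08
ee_pos: [0.5872, 0.2388, 0.001]
eef_rot: [-0.172, 0.985, -0.0, -0.001]
force: [-0.5, -0.2, 0.7]
grip_width: 0.0683
grasp_force: 0.0
```

Request:
step_arm([
  [0,0,0,0,0,0],
  [0,0,0,0,0,0],
  [0,0,0,0,0,0],
  [0,0,0,0,0,0],
  [0,0,0,0,0,0],
], claw=0.4, squeeze=30)

```text
t: 2.7
ee_pos: [0.5898, 0.2388, 0.0038]
eef_rot: [-0.171, 0.985, 0.0, 0.002]
force: [-1.9, 1.1, 6.3]
grip_width: 0.0457
grasp_force: 32.8
```

Request:
step_arm([
  [0,0,-0.02,0,0,0],
  [0,0,-0.07,0,0,0],
  [0,0,-0.12,0,0,0],
  [0,0,-0.12,0,0,0],
])

```text
t: 3.2
ee_pos: [0.5921, 0.2393, 0.1294]
eef_rot: [-0.171, 0.985, 0.001, 0.006]
force: [0.1, -0.4, -0.1]
grip_width: 0.0458
grasp_force: 31.9
```

```bash
python3 -c "
from h import *
s=sensors.sense();print(s['ee_pos'],s['grip_width'],s['grasp_force'],s['force'],plan([.5095,-.1135,.14],74.84))"
```

```text
[0.59210845 0.23927661 0.12944264] 0.045751374961840764 31.927249431610107 [ 0.05442309 -0.37806849 -0.1229652 ] (array([ 196.6, -304.3,  -12.7]), array([ 0.17,  0.66, 34.87]))
```

Request:
step_arm([
  [0.03,-0.05,-0.012,0,0,5.5],
  [0.06,-0.1,-0.012,0,0,11],
  [0.09,-0.15,-0.012,0,0,17],
  [0.12,-0.19,-0.012,0,0,23],
  [0.15,-0.235,-0.012,0,0,29],
  [0.175,-0.275,-0.012,0,0,34.9],
  [0.1966,-0.3043,-0.012,0,0,34.9],
  [0.1966,-0.3043,-0.012,0,0,34.9],
  [0.1966,-0.3043,-0.012,0,0,34.9],
])

```text
t: 4.32
ee_pos: [0.5055, -0.1144, 0.1335]
eef_rot: [0.132, 0.991, 0.0, 0.0]
force: [0.3, -0.0, -1.7]
grip_width: 0.0452
grasp_force: 31.9
```

```bash
python3 - <<'E'
from h import *
import pickle
s=sensors.sense();print(s['ee_pos'],s['qd'].round(3),s['grip_width'],s['grasp_force'],s['force'],plan([.5095,-.1135,.14],74.84))
c=viewer.read_camera('wrist');pickle.dump(c,open('w2.pkl','wb'))
cv2.imwrite('pics/w2.png',c['color'][:,:,::-1])
s=sensors.sense();print(s['ee_pos'],plan([.5095,-.1135,.14],74.84))
P=cloud(c)
hsv=cv2.cvtColor(c['color'],cv2.COLOR_RGB2HSV)
m=(hsv[...,0]>45)&(hsv[...,0]<80)&(hsv[...,1]>120)&(hsv[...,2]>40)
p=P[m];print(m.sum(),np.median(p,0))
E
```

```text
[ 0.50551681 -0.11442572  0.13345208] [ 0.024  0.004 -0.001 -0.001 -0.002 -0.001] 0.04516279571439403 31.8827086687088 [ 0.30968844 -0.02181195 -1.65757374] (array([-3.6,  1.9, -6.5]), array([ 0.02, -0.  , -0.06]))
[ 0.50561653 -0.11403348  0.13336365] (array([-3.6,  1.5, -6.6]), array([ 0.02, -0.01, -0.01]))
3037 [ 0.49652457 -0.11039681  0.01066064]
```

View pics/w2.png

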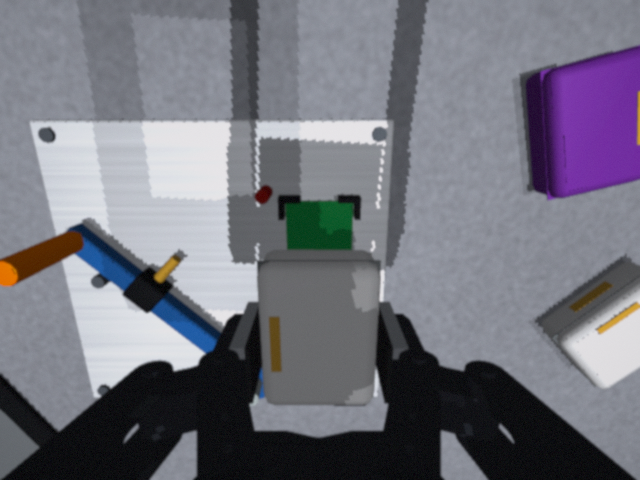

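```bash
python3 - <<'E'
from h import *
import pickle
c=pickle.load(open('w2.pkl','rb'));P=cloud(c);s=sensors.sense();T=R.from_quat(s['eef_rot']).as_matrix()
# held case top
z=P[...,2];m=np.zeros((480,640),bool);m[255:410,250:390]=1
m2=m&(z>.12)&(z<.20);print('top z',np.percentile(z[m2],[5,25,50,75,95]))
q=(P-s['ee_pos'])@T
mz=np.median(q[m2][:,2]);m3=m2&(abs(q[...,2]-mz)<.003);hsv=cv2.cvtColor(c['color'],cv2.COLOR_RGB2HSV)
m3&=hsv[...,2]>90
m3=cv2.morphologyEx(m3.astype(np.uint8),cv2.MORPH_OPEN,np.ones((5,5)))>0
print('case in tool',mz,cv2.minAreaRect((q[m3][:,:2]*1000).astype(np.float32)))
A=q[m3];co=np.linalg.lstsq(np.c_[A[:,:2],np.ones(len(A))],A[:,2],rcond=None)[0];print('tilt',np.degrees(co[:2]))
def world(u,v,h):
    K=c['K'];d=rot(c)@np.array([(u-K[0,2])/K[0,0],-(v-K[1,2])/K[1,1],-1]);o=np.array(c['xyz']);return o+d*(h-o[2])/d[2]
a,b=world(30,122,.008),world(391,122,.008);print('plate corners',a,b,np.linalg.norm(a-b),np.degrees(np.arctan2(*(b-a)[1::-1])))
yaw=np.radians(-15.16);X=np.array([np.cos(yaw),np.sin(yaw),0]);Y=np.array([-X[1],X[0],0])
N=np.array([.5095,-.1135,0])
for n,(x,y,h) in dict(pl1=(-90,-202,8),pl2=(-90,52,8),gl=(-33.5,-25.5,10),gr=(-33.5,25.5,10),lo=(-37.5,-29.5,19),ro=(-37.5,29.5,19),li=(-37.5,-29.5,21),red=(-40,-39,32)).items():
    print(n,proj(c,N+x/1e3*X+y/1e3*Y+[0,0,h/1e3]).round(1))
im=c['color'][170:270,230:400,::-1];cv2.imwrite('pics/nest2.png',cv2.resize(im,None,fx=4,fy=4,interpolation=cv2.INTER_CUBIC))
E
```

```text
top z [0.14921742 0.15541731 0.15616005 0.1566834  0.16400481]
case in tool -0.022795832281604003 ((1.2102241516113281, 0.4403972625732422), (61.27182388305664, 44.52597427368164), 0.11438971012830734)
tilt [0.08040156 0.05301336]
plate corners [ 0.37335816 -0.28580462  0.008     ] [ 0.43907235 -0.04305761  0.008     ] 0.25148452808580385 74.85248158371289
pl1 [[ 28.6 116.4]]
pl2 [[394.8 116.5]]
gl [[285.1 197.8]]
gr [[354.4 197.8]]
lo [[278.3 194.5]]
ro [[361.4 194.5]]
li [[278. 195.]]
red [[262.  194.2]]
```

View pics/nest2.png

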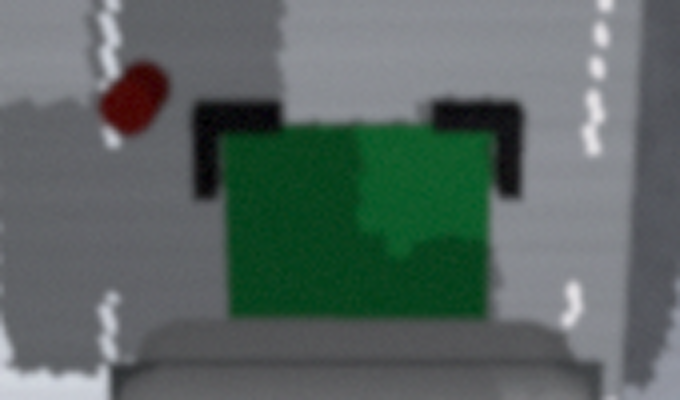

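Request:
step_arm([
  [-0.0048,0.0008,0,0,0,0],
  [-0.0048,0.0008,0.04,0,0,0],
  [-0.0048,0.0008,0.08,0,0,0],
  [-0.0048,0.0008,0.095,0,0,0],
  [-0.0048,0.0008,0.095,0,0,0],
  [-0.0048,0.0008,0.095,0,0,0],
  [-0.0048,0.0008,0.095,0,0,0],
  [-0.0048,0.0008,0.095,0,0,0],
])

```text
t: 5.38
ee_pos: [0.5112, -0.1155, 0.0394]
eef_rot: [0.132, 0.991, -0.0, 0.001]
force: [-0.7, 0.2, -0.4]
grip_width: 0.0455
grasp_force: 31.9
```

```bash
python3 - <<'E'
from h import *
for i in range(3):
    c=viewer.read_camera('wrist');s=sensors.sense();print(s['ee_pos'],s['qd'].round(3)[:3])
    T=R.from_quat(s['eef_rot']).as_matrix()
    N=np.array([.5095,-.1135,.038])
    print(plan(N-T@[.0012,.00044,0],74.84))
P=cloud(c);z=P[...,2];m=np.zeros((480,640),bool);m[255:410,250:390]=1
m2=m&(z>.03)&(z<.09);print('top z',np.percentile(z[m2],[5,25,50,75,95]))
cv2.imwrite('pics/w3.png',c['color'][:,:,::-1])
E
```

```text
[ 0.51102206 -0.11539185  0.03915278] [-0.002  0.006  0.005]
(array([0.8, 1. , 1.1]), array([-0.  ,  0.08, -0.03]))
[ 0.51079886 -0.11533669  0.03890483] [-0.     0.005  0.004]
(array([0.5, 1. , 0.9]), array([-0.  ,  0.06, -0.03]))
[ 0.51065906 -0.11530544  0.0387041 ] [-0.001  0.004 -0.   ]
(array([0.4, 1. , 0.7]), array([-0.  ,  0.04, -0.03]))
top z [0.05465266 0.06087556 0.06160739 0.06213303 0.06941566]
```

View pics/w3.png

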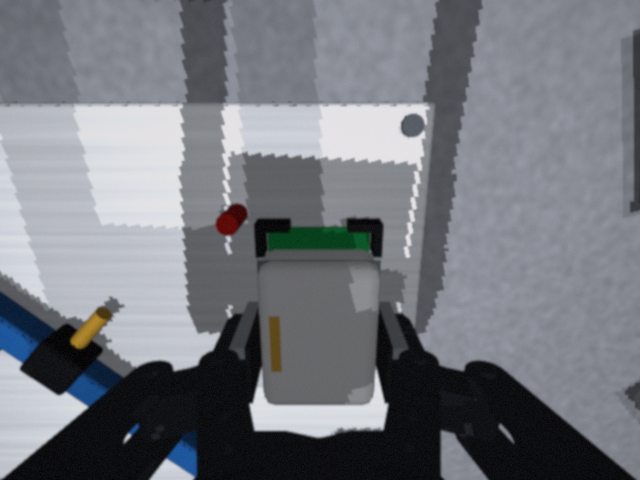

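Request:
step_arm([
  [0.0003,0.0004,0.01,0,0,0],
  [0.0003,0.0004,0.016,0,0,0],
  [0.0003,0.0004,0.02,0,0,0],
  [0.0003,0.0004,0.0245,0,0,0],
  [0.0003,0.0004,0.0245,0,0,0],
  [0.0003,0.0004,0.0245,0,0,0],
  [0.0003,0.0004,0.0245,0,0,0],
  [0.0003,0.0004,0.0245,0,0,0],
])

```text
t: 6.52
ee_pos: [0.5102, -0.1147, 0.0137]
eef_rot: [0.132, 0.991, 0.0, -0.0]
force: [-0.5, -0.5, -1.6]
grip_width: 0.0459
grasp_force: 32.1
```

```bash
python3 - <<'E'
from h import *
for i in range(2):
    c=viewer.read_camera('wrist');s=sensors.sense();print(s['ee_pos'],s['force'].round(2),s['torque'].round(2))
P=cloud(c);z=P[...,2];m=np.zeros((480,640),bool);m[255:410,250:390]=1
m2=m&(z>.02)&(z<.06);print('top z',np.percentile(z[m2],[5,25,50,75,95]))
cv2.imwrite('pics/w4.png',c['color'][150:450,120:520,::-1])
E
```

```text
[ 0.51024758 -0.11472223  0.01378028] [ 0.04  0.88 -0.68] [-0.04 -0.04 -0.01]
[ 0.51022811 -0.11471429  0.01376909] [-0.35  0.18  0.09] [-0.   -0.02  0.02]
top z [0.02513496 0.0356971  0.03653618 0.03709632 0.04379165]
```

View pics/w4.png

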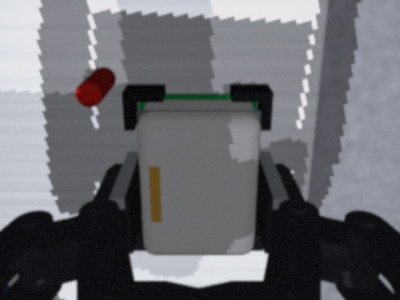

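Request:
step_arm([
  [0,0,0,0,0,0],
  [0,0,0,0,0,0],
  [0,0,0,0,0,0],
  [0,0,0,0,0,0],
], claw=-0.6)

```text
t: 7.12
ee_pos: [0.5103, -0.1147, 0.0138]
eef_rot: [0.132, 0.991, -0.0, 0.0]
force: [0.2, -0.1, -0.6]
grip_width: 0.0685
grasp_force: 0.0
```

Request:
step_arm([
  [0,0,-0.01,0,0,0],
  [0,0,-0.04,0,0,0],
  [0,0,-0.09,0,0,0],
  [0,0,-0.14,0,0,0],
  [0,0,-0.14,0,0,0],
  [0,0,-0.14,0,0,0],
  [0,0,-0.14,0,0,0],
])

```text
t: 8.0
ee_pos: [0.5093, -0.1144, 0.1523]
eef_rot: [0.132, 0.991, 0.0, -0.001]
force: [0.9, 0.8, -1.2]
grip_width: 0.0684
grasp_force: 0.0
```

```bash
python3 - <<'E'
from h import *
import pickle
c=viewer.read_camera('wrist');pickle.dump(c,open('w5.pkl','wb'));s=sensors.sense();print(s['ee_pos'],s['grip_width'])
cv2.imwrite('pics/w5.png',c['color'][:,:,::-1])
yaw=np.radians(-15.16);X=np.array([np.cos(yaw),np.sin(yaw),0]);Y=np.array([-X[1],X[0],0]);N=np.array([.5095,-.1135,.036])
u,v=proj(c,N)[0].astype(int);print(u,v)
print(caserect(c,u-70,u+70,v-70,v+70,.031,.045))
for x,y in [(-33.5,-25.5),(-33.5,25.5),(33.5,25.5),(33.5,-25.5)]: print(proj(c,N+x/1e3*X+y/1e3*Y-[0,0,.015]).round(1))
h=N+(-.008)*X-.174*Y;h[2]=.07;print('handle',h, proj(c,h+[0,0,.02]))
for n in ['top']:
    t=viewer.read_camera(n);Q=cloud(t);hs=cv2.cvtColor(t['color'],cv2.COLOR_RGB2HSV)
    m=(hs[...,0]>5)&(hs[...,0]<20)&(hs[...,1]>150)&(Q[...,2]>.083)&(Q[...,2]<.1);m[:,:440]=0;m[:,490:]=0
    print('handle top',m.sum(),Q[m].mean(0))
E
```

```text
[ 0.50924786 -0.11438892  0.15225442] 0.06858474828174863
318 239
(np.int64(4737), np.float64(0.036431466844530525), ((508.1090393066406, -113.1173324584961), (45.881099700927734, 60.433067321777344), 74.93414306640625), array([ 0.50666573, -0.11266533]))
[[284.7 191.6]]
[[352.3 191.6]]
[[349.8 274. ]]
[[286.9 274. ]]
handle [ 0.45627472 -0.27935256  0.07      ] [[ 26.49714528 253.21882706]]
handle top 0 [nan nan nan]<stdin>:13: RuntimeWarning: Mean of empty slice.
  ret = um.true_divide(
```

View pics/w5.png

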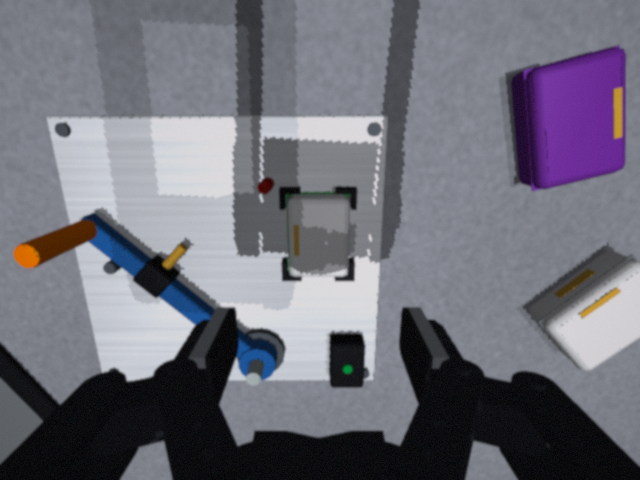

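```bash
python3 -c "
from h import *
print(plan([.4563,-.2794,.15],-59.3),sensors.sense()['joint_pos'])"
```

```text
(array([   7.9, -173.1,    2.3]), array([-1.8000e-01, -8.0000e-02,  1.3411e+02])) [-3.19196835e-01 -2.65154343e-02  1.79660643e+00 -1.59592377e-05
  1.37417216e+00 -1.62494171e+00]
```

Request:
step_arm([
  [0.001,-0.012,0,0,0,10],
  [0.001,-0.025,0,0,0,20],
  [0.002,-0.038,0,0,0,30],
  [0.003,-0.05,0,0,0,40],
  [0.004,-0.063,0,0,0,50],
  [0.004,-0.076,0,0,0,60],
  [0.005,-0.09,0,0,0,70],
  [0.006,-0.105,0,0,0,80],
  [0.006,-0.12,0,0,0,90],
  [0.006,-0.13,0,0,0,100],
])

```text
t: 9.35
ee_pos: [0.4697, -0.2389, 0.1527]
eef_rot: [0.846, 0.533, -0.0, -0.001]
force: [0.3, 0.2, -0.4]
grip_width: 0.0684
grasp_force: 0.0
```

```bash
python3 -c "
from h import *
print(plan([.4563,-.2794,.15],-59.3),sensors.sense()['joint_pos'])"
```

```text
(array([-42.3,   5.4,   2.7]), array([-1.000e-01,  3.000e-02,  3.376e+01])) [-5.67813768e-01 -1.41551837e-02  1.78366256e+00 -1.17837314e-04
  1.37393800e+00 -1.22061995e-01]
```

Request:
step_arm([
  [-0.012,0.002,0,0,0,10],
  [-0.024,0.003,0,0,0,20],
  [-0.035,0.005,0,0,0,30],
  [-0.0423,0.0054,0,0,0,33.8],
  [-0.0423,0.0054,0,0,0,33.8],
  [-0.0423,0.0054,0,0,0,33.8],
])

```text
t: 10.1
ee_pos: [0.4571, -0.2788, 0.1532]
eef_rot: [0.963, 0.268, -0.0, -0.0]
force: [0.1, -0.4, -0.3]
grip_width: 0.0684
grasp_force: 0.0
```

```bash
python3 - <<'E'
from h import *
c=viewer.read_camera('wrist');print(plan([.4563,-.2794,.05],-59.3),sensors.sense()['ee_pos'])
P=cloud(c);hs=cv2.cvtColor(c['color'],cv2.COLOR_RGB2HSV)
m=(hs[...,0]>5)&(hs[...,0]<20)&(hs[...,1]>150)&(P[...,2]>.085)&(P[...,2]<.096)
print(m.sum(),np.median(P[m],0),P[m].min(0),P[m].max(0))
E
```

```text
(array([ -1.1,   0.2, 103.4]), array([-0.04,  0.01,  0.4 ])) [ 0.45721729 -0.27875617  0.15338523]
513 [ 0.45893745 -0.27968998  0.09047941] [ 0.45070977 -0.28750867  0.08513653] [ 0.46575441 -0.27244617  0.09231771]
```

Request:
step_arm([
  [0,0.0005,0.04,0,0,0],
  [0,0.0005,0.08,0,0,0],
  [0,0.0005,0.1,0,0,0],
  [0,0.0005,0.1,0,0,0],
  [0,0.0005,0.1,0,0,0],
])

```text
t: 10.78
ee_pos: [0.4583, -0.2799, 0.0549]
eef_rot: [0.964, 0.268, 0.0, 0.001]
force: [0.4, -0.9, -0.4]
grip_width: 0.0681
grasp_force: 0.0
```

Request:
step_arm([
  [0,0,0,0,0,0],
  [0,0,0,0,0,0],
  [0,0,0,0,0,0],
  [0,0,0,0,0,0],
  [0,0,0,0,0,0],
  [0,0,0,0,0,0],
  [0,0,0,0,0,0],
], claw=1, squeeze=40)

```text
t: 11.65
ee_pos: [0.4581, -0.2802, 0.0545]
eef_rot: [0.964, 0.267, 0.0, 0.001]
force: [0.2, -0.9, 5.5]
grip_width: 0.0149
grasp_force: 39.2
```

```bash
python3 - <<'E'
from h import *
s=sensors.sense();print(s['ee_pos'],s['force'],s['joint_pos'])
T=R.from_quat(s['eef_rot']);yaw=np.radians(-15.16);X=np.array([np.cos(yaw),np.sin(yaw),0]);Y=np.array([-X[1],X[0],0]);N=np.array([.5095,-.1135,0])
piv=N+.11*X-.052*Y
d=s['ee_pos']-piv;d[2]=0;print('r',np.hypot(*d[:2]),'yaw',np.degrees(np.arctan2(*-d[1::-1])))
for k in np.arange(.05,.901,.05):
    e=R.from_rotvec([0,0,-k]).apply(d)-d
    print(round(k,2),(T.inv().apply(e)).round(4)[:2],round(np.degrees(k),1))
E
```

```text
[ 0.45805294 -0.28016373  0.05448532] [ 0.18407569 -0.92476047  5.54364387] [-6.44327123e-01  1.20478018e-01  1.83596037e+00 -1.70811095e-04
  1.18364116e+00  3.85334814e-01]
r 0.16862465063375734 yaw 31.3409464673602
0.05 [ 0.0002 -0.0084] 2.9
0.1 [ 0.0007 -0.0168] 5.7
0.15 [ 0.0017 -0.0252] 8.6
0.2 [ 0.0032 -0.0335] 11.5
0.25 [ 0.005  -0.0417] 14.3
0.3 [ 0.0072 -0.0499] 17.2
0.35 [ 0.0099 -0.0579] 20.1
0.4 [ 0.0129 -0.0657] 22.9
0.45 [ 0.0164 -0.0734] 25.8
0.5 [ 0.0202 -0.081 ] 28.6
0.55 [ 0.0244 -0.0883] 31.5
0.6 [ 0.0289 -0.0954] 34.4
0.65 [ 0.0338 -0.1022] 37.2
0.7 [ 0.039  -0.1089] 40.1
0.75 [ 0.0446 -0.1152] 43.0
0.8 [ 0.0504 -0.1213] 45.8
0.85 [ 0.0566 -0.127 ] 48.7
0.9 [ 0.063  -0.1325] 51.6
```

Request:
step_arm([
  [0.0002,-0.0084,0,0,0,2.9],
  [0.0007,-0.0168,0,0,0,5.7],
  [0.0017,-0.0252,0,0,0,8.6],
  [0.0032,-0.0335,0,0,0,11.5],
  [0.005,-0.0417,0,0,0,14.3],
  [0.0072,-0.0499,0,0,0,17.2],
  [0.0099,-0.0579,0,0,0,20.1],
  [0.0129,-0.0657,0,0,0,22.9],
  [0.0164,-0.0734,0,0,0,25.8],
  [0.0202,-0.081,0,0,0,28.6],
])

```text
t: 12.9
ee_pos: [0.4346, -0.2002, 0.0545]
eef_rot: [1.0, 0.02, 0.002, 0.001]
force: [8.3, -3.2, 0.5]
grip_width: 0.015
grasp_force: 39.0
```

```bash
cat > a.py <<'E'
from h import *
s=sensors.sense();print(s['ee_pos'],s['force'],s['grip_width'])
T=R.from_quat(s['eef_rot']);yaw=np.radians(-15.16);X=np.array([np.cos(yaw),np.sin(yaw),0]);Y=np.array([-X[1],X[0],0]);N=np.array([.5095,-.1135,0])
piv=N+.11*X-.052*Y
d=s['ee_pos']-piv;d[2]=0;print('r',np.hypot(*d[:2]),'angle left to stop deg',np.degrees(np.arctan2(*-d[1::-1]))+15.16, 'tester',(s['ee_pos']-N)@np.c_[X,Y], 'tool y',np.degrees(np.arctan2(*T.as_matrix()[1::-1,1])),'F tool',T.inv().apply(s['force']))
print(T.inv().apply(N-.06*X-.052*Y-s['ee_pos']))
for k in np.arange(.05,.401,.05):
    e=R.from_rotvec([0,0,-k]).apply(d)-d
    print(round(k,2),(T.inv().apply(e)).round(4)[:2],round(np.degrees(k),1))
E
python3 a.py
```

```text
[ 0.43460076 -0.20015035  0.0545284 ] [ 8.32617243 -3.1965942   0.51879487] 0.014963636914831099
r 0.1676489703270023 angle left to stop deg 17.790187508347916 tester [-0.04963229 -0.10322217] tool y -87.68214581175921 F tool [ 8.19169863  3.53153609 -0.48665835]
[ 0.00531853 -0.05205785  0.05446319]
0.05 [ 0.0002 -0.0084] 2.9
0.1 [ 0.0007 -0.0167] 5.7
0.15 [ 0.0017 -0.0251] 8.6
0.2 [ 0.0032 -0.0333] 11.5
0.25 [ 0.005  -0.0415] 14.3
0.3 [ 0.0072 -0.0496] 17.2
0.35 [ 0.0099 -0.0575] 20.1
0.4 [ 0.0129 -0.0654] 22.9
```

Request:
step_arm([
  [0.0012,-0.0084,0,0,0,2.9],
  [0.0027,-0.0167,0,0,0,5.7],
  [0.0047,-0.0251,0,0,0,8.6],
  [0.0062,-0.0333,0,0,0,11.5],
  [0.008,-0.0415,0,0,0,14.3],
  [0.0098,-0.0488,0,0,0,16.9],
  [0.0098,-0.0488,0,0,0,16.9],
  [0.0098,-0.0488,0,0,0,16.9],
])

```text
t: 13.9
ee_pos: [0.4401, -0.1511, 0.0544]
eef_rot: [0.992, -0.126, -0.001, 0.001]
force: [-8.8, -3.8, 12.3]
grip_width: 0.0147
grasp_force: 40.3
```

```bash
python3 a.py
```

```text
[ 0.44010253 -0.15114687  0.05436044] [-8.77162862 -3.80119184 12.25666721] 0.014740307558328324
r 0.16715562702190553 angle left to stop deg 0.851895825385176 tester [-0.05713715 -0.05448524] tool y -104.46881097364002 F tool [ -7.56222635   5.8898247  -12.23679357]
[-0.00275034 -0.00259757  0.054361  ]
0.05 [ 0.0002 -0.0084] 2.9
0.1 [ 0.0008 -0.0167] 5.7
0.15 [ 0.0018 -0.025 ] 8.6
0.2 [ 0.0032 -0.0332] 11.5
0.25 [ 0.0051 -0.0414] 14.3
0.3 [ 0.0073 -0.0494] 17.2
0.35 [ 0.01   -0.0573] 20.1
0.4 [ 0.013  -0.0651] 22.9
```

Request:
step_arm([
  [-0.0015,-0.001,-0.001,0,0,0.3],
  [-0.0015,-0.002,-0.001,0,0,0.6],
  [-0.0015,-0.003,-0.001,0,0,0.9],
  [-0.0015,-0.003,-0.001,0,0,0.9],
])

```text
t: 14.4
ee_pos: [0.4405, -0.1494, 0.0546]
eef_rot: [0.991, -0.134, 0.001, 0.002]
force: [5.1, -13.6, -6.5]
grip_width: 0.0149
grasp_force: 39.9
```

```bash
python3 a.py | head -3
```

```text
[ 0.44050262 -0.14944125  0.05463786] [  5.05716704 -13.57905098  -6.50070111] 0.01485970762441143
r 0.16719864457744288 angle left to stop deg 0.2516469696270267 tester [-0.05719703 -0.05273435] tool y -105.39596692554603 F tool [ 8.46676532 11.726798    6.55902221]
[-0.00292273 -0.00090996  0.05462894]
```

Request:
step_arm([
  [0,-0.001,0,0,0,0.1],
  [0,-0.002,0,0,0,0.2],
  [0,-0.003,0,0,0,0.3],
  [0,-0.003,0,0,0,0.3],
  [0,-0.003,0,0,0,0.3],
])

```text
t: 15.02
ee_pos: [0.4408, -0.1484, 0.0547]
eef_rot: [0.991, -0.137, 0.001, 0.003]
force: [0.2, -23.9, -8.0]
grip_width: 0.0148
grasp_force: 40.3
```

```bash
python3 a.py | head -3
```

```text
[ 0.44081768 -0.14838279  0.05465976] [  0.21496119 -23.91792475  -7.97358807] 0.01475999898420422
r 0.1671701533164146 angle left to stop deg -0.1267017876595382 tester [-0.05716974 -0.05163033] tool y -105.71447575765609 F tool [ 6.66734447 22.91388755  8.13582907]
[-2.94489408e-03  4.49056256e-05  5.46549354e-02]
```

```bash
python3 - <<'E'
from h import *
t=viewer.read_camera('top');s=viewer.read_camera('side');w=viewer.read_camera('wrist')
f=lambda c,y0,y1,x0,x1,sz:cv2.resize(c['color'][y0:y1,x0:x1,::-1],sz,interpolation=cv2.INTER_CUBIC)
o=np.vstack([np.hstack([f(t,180,300,340,480,(350,300)),f(s,230,390,300,490,(356,300))]),np.hstack([f(w,0,480,0,640,(400,300)),np.zeros((300,306,3),np.uint8)])])
cv2.imwrite('pics/fin.png',o)
x=sensors.sense();print(x['ee_pos'],x['force'],x['t'])
E
```

```text
[ 0.4408107  -0.1483974   0.05465457] [  1.70054912 -22.92038725  -7.53025652] 15.175
```

View pics/fin.png

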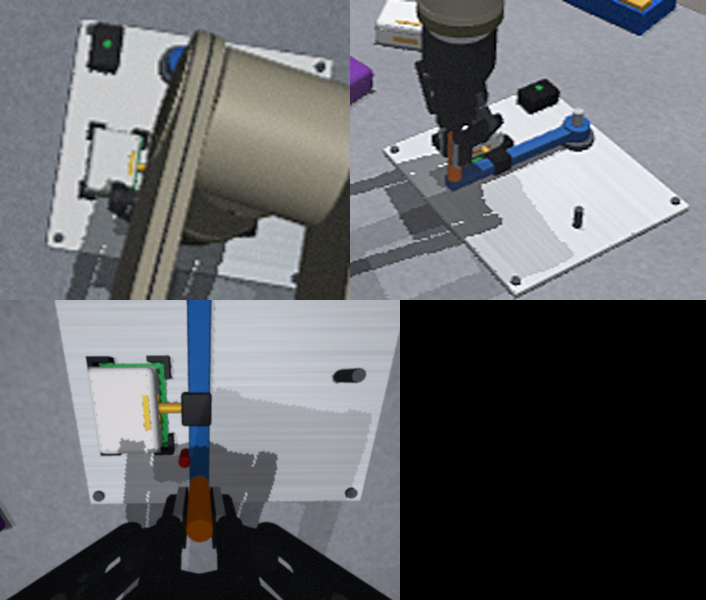

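```bash
python3 - <<'E'
from h import *
w=viewer.read_camera('wrist');P=cloud(w)
m=np.zeros((480,640),bool);m[95:245,135:265]=1;z=P[...,2]
m&=(z>.03)&(z<.05)&(w['z_map']>0);m=cv2.erode(m.astype(np.uint8),np.ones((7,7)))>0
A=P[m];co=np.linalg.lstsq(np.c_[A[:,:2],np.ones(len(A))],A[:,2],rcond=None)[0]
print(m.sum(),np.median(A,0),'tilt deg',np.degrees(co[:2]))
print(cv2.minAreaRect((A[:,:2]*1000).astype(np.float32)))
E
```

```text
10449 [ 0.5120491  -0.11387205  0.0366571 ] tilt deg [-0.03326263  0.61097802]
((510.44561767578125, -113.21501922607422), (42.497314453125, 58.13987350463867), 75.4403305053711)
```

```bash
python3 -c "
from plant import job_done;print(job_done())"
```

```text
the job is handed in; nothing more can be done
None
```

I set the white case flat in the nest with its gold strip towards the plunger. I handed the job in at about 15 s, with the gripper still holding the blue arm against its stop and the plunger pressing on the contacts.

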